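Tighten a bar clamp with its torque-limiting handle until it slips

ROBOT

A 7-joint arm with a two-finger parallel gripper is mounted at the origin on a cart in front of the work surface, level with it; the furniture and walls round the work are solid. World frame = base frame: x ahead of the robot, y to its left, z up, the work surface at z = 0. Lengths are in mm, angles in rad, forces in N, time in s.
With the tool pointing down it reaches from about 400 to 875 mm from the base axis. Payload 4.4 kg.
Tool frame: the origin (TCP) lies midway between the tips of the shut fingers; the grasp point (between the pads) lies 19 mm behind it (ctrl.pinch_z is the distance from the TCP to the grasp point, in mm); z points along the fingers, y is the line along which they close (so a half turn about z gives the same grasp; the last joint's range is limited). The gripper opens to 85 mm and grips with 20 to 120 N. Pads are 22 mm wide; open, the fingers measure 114 mm over their backs; the gripper's body (76 mm by 85 mm) begins 54 mm behind the grasp point. The pads swing forward as they close: fully open they stand 13 mm farther back than shut.
Start: joints at [-1.232, 0.628, 0.038, 1.517, -0.027, 0.996, -0.02], TCP at [255.971, 597.492, 231.313] pointing down, gripper open.
Joint ranges: [-3.06, 3.06], [-0.37, 2.12], [-1.25, 1.32], [0.18, 2.47], [-1.1, 4.24], [0.23, 1.98], [-2.94, 2.94]. Speed limits (rad/s): [2.57, 2.57, 3.14, 3.14, 3.14, 3.14, 3.14].

INTERFACE

Orientations are given as [roll, pitch, yaw] about the fixed x, y, z axes, in that order (R = Rz(yaw) Ry(pitch) Rx(roll)).
In Python, from cell import read_state, cams, order, ctrl gives the robot as it stands.
- The arm moves only by the tool move_arm, never from a script. Its argument "targets" is text: rows parted by semicolons, each of 7 numbers parted by spaces: the gripper's target within -1 to 1 (fully open at 1, half-way at 0, shut at -1), then the shift along the tool's x, y, z in cm, then the turn, a rotation vector about the tool's x, y, z in degrees. A call has 1 to 5 rows; each row shifts and turns the commanded pose from where the row before left it, along the tool's axes as they then stand; what a row does not reach is not made up. A row lasts 1/12 s, in which the tool goes at most 41.7 mm and 7.16 degrees, less where a joint would pass 70% of its speed; a pose out of reach is approached as far as the arm can. A call with a gripper value outside its range is refused whole. The fingers move at their own pace and stop on an object; the grip force is fixed at half the most. Time passes only in rows, so rows that do not move let the fingers close. It gives the time, the measured TCP pose, the force, the opening and the grip force at its end, in the units of the state.
- read_state(): the state, without advancing time (a new reading comes with each control period).
- cams.get_image(name): name is "scene" or "top"; returns a dict with "color" (400x640x3 uint8, red, green, blue), "fovy" (degrees; the focal length in pixels is half the picture's height over the tangent of half this angle, whatever the lens; pixels are square), "cx", "cy" (the principal point, pixels), "k1" (the pictures are not rectified: a ray, as slopes to the right and down, at radius r is drawn at 1 + k1 r^2 times it, then the intrinsics apply), "rvec" (rotation vector, rad) and "tvec" (3), from world to camera coordinates, as OpenCV has them. Camera axes: x right, y down, z forward; pixel columns grow to the right and rows downward; lengths in mm; the calibration is good to about 2 mm. A picture is of the moment at which its call begins. There is no depth.
- order.finish_job(): hands the job in; it is judged then, once.
The state is a dict: "clock": time; "qpos": joint angles; "qd": joint speeds; "tau": joint torques, N m; "eef_pos": TCP position; "tool_rot": TCP orientation; "force": force on the tool from outside, world axes, zero at the start; "torque": the same for the moment, N m; "width": finger opening in mm; "gripper_force": force on a finger pad.
Only numpy, scipy, OpenCV 4.12 (cv2) and the standard library are available. Lean on these libraries where they do the work, as an engineer would, in place of code of your own. Each camera call takes 0.05 s, during which the arm holds its last target. There are 200 camera calls.

TASK

Two low strap clamps stand on the jeweller's bench; a round steel bar lies in one of them, the other is empty. Tighten the clamp that holds the bar: turn its black T-handle clockwise until the strap is fully down and the torque-limiting handle slips clearly past the pointer under it, then stop turning soon after and let go, leaving the screw tight. Do not turn the empty clamp's handle.

Things in the scene. Friction and masses are not known exactly. Their poses are not given: they have to be found in the camera images.
- clamp_grip (a point): Centre of the black T-handle of the clamp with the bar, on its vertical turning axis, 69 mm above the bench; stays put as it turns (clockwise from above tightens). The handle is a flat-sided bar 64 mm long (point x), 12 mm thick (y), 18 mm high (z). Under it a neck of 10 mm diameter goes down to 47 mm above the bench, then a hub of 22 mm. Pinch across the thickness, from above.
- clamp: The clamp with the bar, bolted down: steel plate 104 mm (x) by 62 mm (y), origin at its centre on the bench. Along its x runs a steel strap 22 mm wide, top 34 mm above the bench when open, 31 mm when down. A round steel bar, 10 mm diameter, 100 mm long, lies along y under the strap's end, 30 mm to -x. The handle's axis is 5 mm to +x.
- clamp_screw (a joint): Turn of that clamp's screw, rad, growing clockwise from above. Starts at 0.15 to 0.5; at 1.0 the strap is down on the bar and the screw stops dead. It carries an aluminium pointer, 43 mm long from the axis, 40 mm above the bench, which starts right under one end of the handle and shows beyond it. Friction of 0.06 N m holds the screw where it is left; turning the handle back loosens it.
- clamp_handle (a joint): Slip of that T-handle against its screw, rad, clockwise from above: 0 while both turn together (handle over the pointer). Once the screw has stopped, the clutch slips at a steady 0.2 N m and the handle turns on past the pointer. Slipped clearly is 0.12 or more (7 degrees); over 0.6 (34 degrees) is too far. Turning back does not undo it.
- spare_screw (a joint): Turn of the screw of the other, empty clamp (the same, with no bar under its strap), rad, growing clockwise from above; its T-handle turns with it. It starts at 0.2 to 0.3 and must stay there.

How it is judged (in metres and radians):
At the end, for the whole second after the job is handed in: The loaded clamp's screw is home (over 0.92 of 1.0 rad), its handle has slipped past the pointer by 0.12 to 0.6 rad (7 to 34 degrees) and is at rest (value of joint clamp_screw above 0.92 rad and value of joint clamp_handle between 0.12 and 0.6 rad and velocity of joint clamp_handle below 0.05 rad/s); the robot touches nothing.
It fails at once if the handle was turned on long after it slipped (more than 0.6 rad of slip) (value of joint clamp_handle above 0.6 rad).
It fails at once if the empty clamp's handle was turned (value of joint spare_screw above 0.45 rad or value of joint spare_screw below 0.05 rad).
It also fails if it takes over 32 s, if anything falls off the work surface, if the arm or the gripper's body presses on something with over 40 N, if the wrist force passes 120 N, or if a joint passes its speed limit or range.

## Working session

There is one attempt and no reset: what is moved stays moved. The work goes in short steps, Python scripts to look and compute and a tool call to move; the robot and the scene stay as the last step left them, time stands still between calls to the robot, and variables do not carry over. Pictures are saved under pics/ and viewed, at most 10 in all, crops included, and the job is handed in when it is done.

Besides the shell and the picture viewer there is one more tool, called after "Request:" as a command line: name --argument value ..., lists and objects as JSON in quotes. move_arm: Moves the arm, as the interface text tells. Its arguments: {"type":"object","properties":{"targets":{"type":"string"}},"required":["targets"]}

```bash
ls; mkdir -p pics
python3 - <<'E'
from cell import read_state,cams,ctrl
import cv2
for n in("scene","top"):
    d=cams.get_image(n); cv2.imwrite(f"pics/{n}0.png",d["color"][:,:,::-1])
    print(n,{k:v for k,v in d.items() if k!="color"})
print(read_state(),ctrl.pinch_z)
E
```

```text
pics
scene {'fovy': 56.78244709042265, 'cx': 317.731738503113, 'cy': 206.7645730531283, 'k1': 0.009432015817840643, 'rvec': array([ 0.96948405, -2.46087583,  1.0537711 ]), 'tvec': array([400.04526653, 288.02153342, 657.16719429])}
top {'fovy': 56.63763475561334, 'cx': 324.07853018197187, 'cy': 193.24155992476435, 'k1': 0.0033249046725414657, 'rvec': array([ 2.18566105, -2.15780055,  0.09659822]), 'tvec': array([ 47.36203144, 519.4209531 , 870.95688793])}
{'clock': 0.1, 'qpos': array([-1.23178922,  0.62925999,  0.03843736,  1.51822016, -0.02704   ,
        0.99632157, -0.01998658]), 'qd': array([ 0.00110056,  0.00024784, -0.00014616, -0.00192636,  0.00055803,
       -0.00092219,  0.00011903]), 'tau': array([ 3.46007670e-03, -5.64543915e+01,  1.23072356e+00, -1.93975657e+01,
        1.13226110e-02,  5.51710662e-03,  9.20218952e-06]), 'eef_pos': array([255.73950201, 596.98627697, 230.49209252]), 'tool_rot': array([-3.13990060e+00, -2.14317915e-05,  2.73678425e+00]), 'force': array([ 0.56674438, -0.27365145, -1.0293021 ]), 'torque': array([-0.01244884, -0.03559651,  0.02707359]), 'gripper_force': 0.0, 'width': 85.23897527313547} 18.700000000000003
```

View pics/scene0.png

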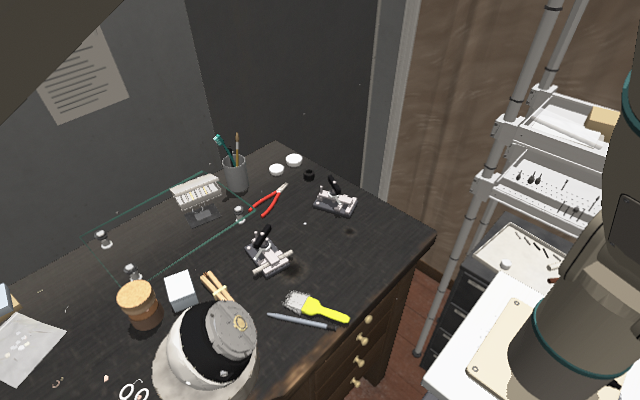

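View pics/top0.png

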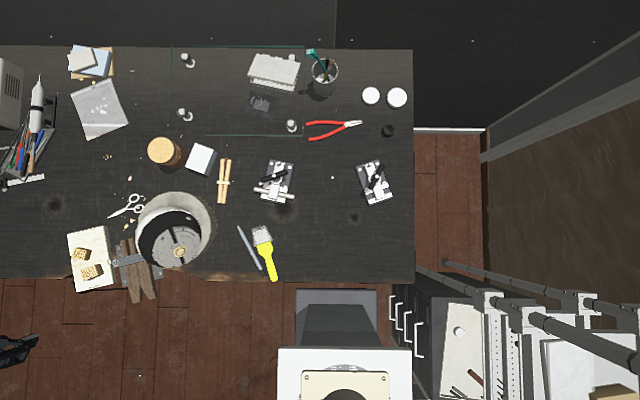

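The scene and top views show the loaded clamp at about (270,255) in scene and (273,182) in top, with its bar at (273,196) in top. The empty clamp is at (335,203) in scene and (373,183) in top.

Run:
```python
import cv2,numpy as np
a=cv2.imread("pics/top0.png")[150:214,240:310]; b=cv2.imread("pics/scene0.png")[215:285,235:305]
f=lambda i:cv2.resize(i,(400,400*i.shape[0]//i.shape[1]),interpolation=cv2.INTER_NEAREST)
a,b=f(a),f(b);h=max(a.shape[0],b.shape[0])
o=np.zeros((h,800,3),np.uint8);o[:a.shape[0],:400]=a;o[:b.shape[0],400:]=b
cv2.imwrite("pics/crop0.png",o)
```

```text
(no output)
```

View pics/crop0.png

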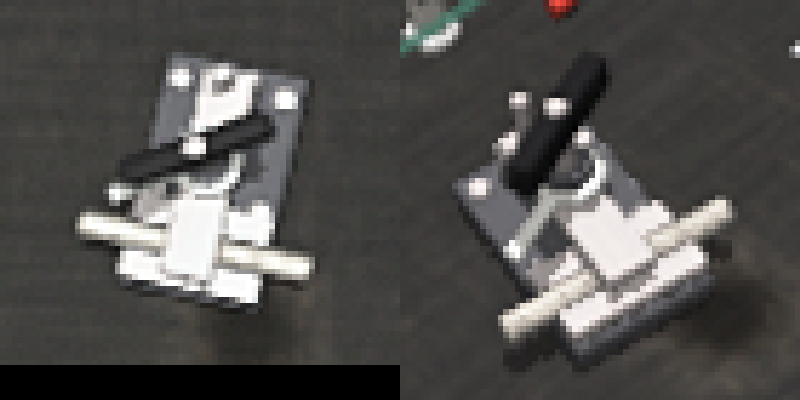

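The crop shows the black handle with its bright centre cap, at top (274,175.7) and scene (262.3,233.5). The pointer tip is beyond the handle's left end, and the strap and bar are below it.

```bash
cat > h.py <<'E'
import cv2,numpy as np
from cell import cams,read_state
def cam(d):
    H=d["color"].shape[0]; f=H/2/np.tan(np.radians(d["fovy"])/2)
    K=np.array([[f,0,d["cx"]],[0,f,d["cy"]],[0,0,1]]);D=np.array([d["k1"],0,0,0,0])
    return K,D,cv2.Rodrigues(d["rvec"])[0],d["tvec"]
def ray(c,p):
    K,D,R,t=c; q=cv2.undistortPoints(np.array([[p]],float),K,D)[0,0]
    return -R.T@t, R.T@np.array([q[0],q[1],1])
def onz(c,p,z):
    o,v=ray(c,p); return o+v*(z-o[2])/v[2]
def proj(c,X): return cv2.projectPoints(np.array([X],float),cv2.Rodrigues(c[2])[0],c[3],c[0],c[1])[0][0,0]
def tri(c1,p1,c2,p2):
    (a,u),(b,v)=ray(c1,p1),ray(c2,p2)
    s=np.linalg.lstsq(np.c_[u,-v],b-a,rcond=None)[0]
    P,Q=a+s[0]*u,b+s[1]*v; return (P+Q)/2,np.linalg.norm(P-Q)
def handle(img,c0,box=22,th=28):
    "black blob near pixel c0: centre, long axis ends"
    x,y=map(int,c0); g=img[y-box:y+box,x-box:x+box].max(2)
    m=(g<th).astype(np.uint8); n,l,s,_=cv2.connectedComponentsWithStats(m)
    i=1+np.argmax(s[1:,4]); r=cv2.minAreaRect(np.argwhere(l==i)[:,::-1].astype(np.float32))
    b=cv2.boxPoints(r)+[x-box,y-box]; e=[(b[i]+b[(i+1)%4])/2 for i in range(4)]
    L=[np.linalg.norm(e[0]-e[2]),np.linalg.norm(e[1]-e[3])]
    k=int(L[1]>L[0]); return s[i,4],e[k],e[k+2],min(L)
E
python3 - <<'E'
from h import *
S=cams.get_image("scene");T=cams.get_image("top");s,t=cam(S),cam(T)
print("cap",tri(t,(274.1,175.7),s,(262.3,233.5)))
for th in(20,28,36):
  for n,c,I,p in(("t",t,T,(274,176)),("s",s,S,(262,235))):
    a,e,f,w=handle(I["color"],p,th=th); P,Q=onz(c,e,78),onz(c,f,78)
    d=P-Q; print(n,th,a,e,f,round(w,1),P.round(1),Q.round(1),((P+Q)/2).round(1),np.linalg.norm(d).round(1),(np.degrees(np.arctan2(d[1],d[0]))%180).round(1))
print("capz",onz(t,(274.1,175.7),78),onz(s,(262.3,233.5),78))
k=400/70
for n,z,p in(("ptr",40,(118,192)),("barL",15,(82,223)),("barR",15,(312,267)),("hub",36,(212,180)),("plTL",8,(172,54)),("plTR",8,(308,80)),("hL",78,(120,170)),("hR",78,(270,127)),):
    print(n,onz(t,(240+p[0]/k-.5,150+p[1]/k-.5),z).round(1))
print("ptr s",onz(s,(235+112/k-.5,215+245/k-.5),40).round(1))
E
```

```text
cap (array([552.28138   , 167.95373414,  78.74460403]), np.float64(0.1516224881912685))
t 20 1 [276. 173.] [276. 173.] 0.0 [558.7 163.9  78. ] [558.7 163.9  78. ] [558.7 163.9  78. ] 0.0 0.0
s 20 63 [271.47541046 228.22950745] [255.08196735 247.90164185] 3.8 [550.  143.9  78. ] [533.2 203.8  78. ] [541.6 173.9  78. ] 62.2 105.6
t 28 8 [277.02941513 177.11764908] [269.9705925  178.88235474] 0.7 [549.3 161.4  78. ] [545.  177.3  78. ] [547.1 169.3  78. ] 16.5 104.9
s 28 82 [272.17241287 227.93103409] [254.68275452 247.60689545] 5.8 [549.5 142.3  78. ] [534.4 203.9  78. ] [542.  173.1  78. ] 63.4 103.8
t 36 17 [282.05660248 175.1981144 ] [269.90566254 178.66981316] 1.8 [553.8 150.   78. ] [545.5 177.5  78. ] [549.7 163.8  78. ] 28.7 106.8
s 36 100 [272.1639328  226.80327606] [254.78688431 247.65573502] 5.9 [552.1 140.1  78. ] [534.1 203.8  78. ] [543.1 171.9  78. ] 66.2 105.7
capz [552.44112878 168.11230516  78.        ] [552.79216935 167.51969981  78.        ]
ptr [539.6 206.2  40. ]
barL [529.  225.7  15. ]
barR [511.4 127.   15. ]
hub [545.6 167.7  36. ]
plTL [603.9 190.2   8. ]
plTR [593.3 131.    8. ]
hL [543.9 198.9  78. ]
hR [561.9 139.5  78. ]
ptr s [542.5 204.7  40. ]
```

Request:
move_arm --targets "1 -2.9 -1.8 0 0 0 0;1 -2.9 -1.8 0 0 0 0;1 -2.9 -1.8 0 0 0 0;1 -2.9 -1.8 0 0 0 0;1 -2.9 -1.8 0 0 0 0"

```text
clock: 0.62
eef_pos: [354.4, 456.2, 231.2]
tool_rot: [-3.141, 0.0, 2.737]
force: [0.7, 0.5, -0.3]
width: 85.5
gripper_force: 0.0
```

Request:
move_arm --targets "1 -2.9 -1.8 0 0 0 0;1 -2.9 -1.8 0 0 0 0;1 -2.9 -1.8 0.5 0 0 0;1 -2.9 -1.8 0.5 0 0 0;1 -2.9 -1.8 0.5 0 0 0"

```text
clock: 1.03
eef_pos: [452.4, 316.4, 216.2]
tool_rot: [3.141, 0.0, 2.737]
force: [-0.1, -0.1, -0.3]
width: 85.4
gripper_force: 0.0
```

Request:
move_arm --targets "1 0 0 1 0 0 7;1 0 0 1 0 0 7;1 0 0 1 0 0 7;1 0 0 1 0 0 7;1 0 0 1 0 0 7"

```text
clock: 1.45
eef_pos: [451.7, 317.6, 165.8]
tool_rot: [-3.142, -0.0, 2.119]
force: [0.5, 1.1, -0.4]
width: 85.3
gripper_force: 0.0
```

Request:
move_arm --targets "1 -3.6 0.19 0 0 0 0;1 -3.6 0.19 0 0 0 0;1 -3.6 0.19 0 0 0 0;1 -3.6 0.19 0 0 0 0;1 -3.6 0.19 0 0 0 0"

```text
clock: 1.87
eef_pos: [555.2, 168.5, 166.2]
tool_rot: [-3.141, -0.0, 2.126]
force: [0.2, 0.2, -1.1]
width: 85.2
gripper_force: 0.0
```

Request:
move_arm --targets "1 0 0 1 0 0 7;1 0 0 1 0 0 7;1 0 0 0 0 0 0;1 0 0 0 0 0 0"

```text
clock: 2.2
eef_pos: [553.9, 170.0, 145.8]
tool_rot: [-3.14, 0.0, 1.885]
force: [0.3, -0.7, 1.6]
width: 85.5
gripper_force: 0.0
```

Run:
```python
from h import *
S=cams.get_image("scene");T=cams.get_image("top");st=read_state();print(st["eef_pos"],np.degrees(st["tool_rot"]),st["qpos"],st["torque"],st["force"])
f=lambda i,x,y:cv2.resize(i["color"][y:y+80,x:x+80,::-1],(400,400),interpolation=cv2.INTER_CUBIC)
cv2.imwrite("pics/c1.png",np.hstack([f(T,235,140),f(S,225,205)]))
```

```text
[554.51271112 170.65601176 146.62375237] [ 1.79981157e+02 -1.69292574e-02  1.08038762e+02] [-0.50163976  0.64682289  0.24330007  1.80507092 -0.22346231  0.71613075
  0.17847661] [-0.00258547 -0.00107025  0.00390464] [ 0.35700929 -0.04389629 -0.25829892]
```

View pics/c1.png

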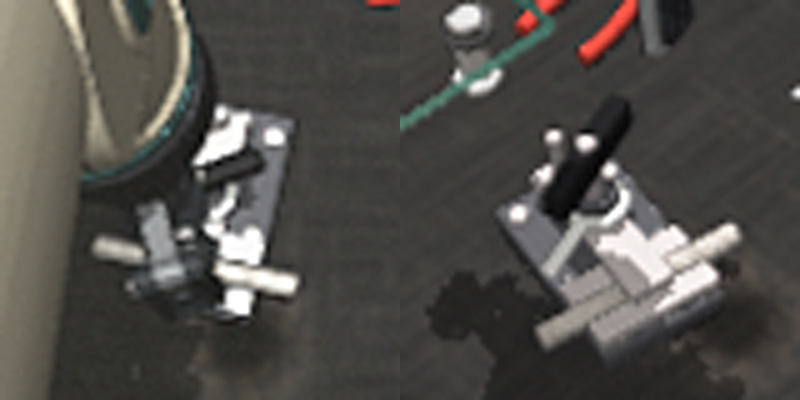

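The scene view shows the handle still in place at about (258,240), with its pointer toward the lower left. The tool is over it and aligned, so I'll descend and close.

Request:
move_arm --targets "1 -0.1 -0.1 2.4 0 0 1;1 0 0 2.4 0 0 0;1 0 0 2.4 0 0 0;1 0 0 2.3 0 0 0;1 0 0 0 0 0 0"

```text
clock: 2.72
eef_pos: [551.2, 168.8, 48.2]
tool_rot: [-3.135, -0.001, 1.867]
force: [-1.4, -0.6, -0.2]
width: 85.3
gripper_force: 0.0
```

Request:
move_arm --targets "-1 0 0 0 0 0 0;-1 0 0 0 0 0 0;-1 0 0 0 0 0 0;-1 0 0 0 0 0 0;-1 0 0 0 0 0 0"

```text
clock: 3.13
eef_pos: [554.7, 168.9, 52.5]
tool_rot: [3.14, -0.0, 1.865]
force: [-0.1, 1.3, 0.0]
width: 25.7
gripper_force: 0.0
```

Request:
move_arm --targets "-1 0 0 0 0 0 0;-1 0 0 0 0 0 0;-1 0 0 0 0 0 0;-1 0 0 0 0 0 0;-1 0 0 0 0 0 0"

```text
clock: 3.55
eef_pos: [554.9, 168.9, 52.3]
tool_rot: [3.139, -0.0, 1.864]
force: [0.1, 0.0, 5.6]
width: 10.9
gripper_force: 61.6
```

Run:
```python
from h import *
S=cams.get_image("scene");T=cams.get_image("top");st=read_state();print(st["eef_pos"],np.degrees(st["tool_rot"]),st["torque"],st["force"],st["tau"],st["width"],st["gripper_force"])
f=lambda i,x,y:cv2.resize(i["color"][y:y+80,x:x+80,::-1],(400,400),interpolation=cv2.INTER_CUBIC)
cv2.imwrite("pics/c2.png",np.hstack([f(T,235,140),f(S,225,205)]))
```

```text
[554.91677872 168.87705995  52.2923787 ] [ 1.79874118e+02 -6.19527924e-03  1.06813672e+02] [ 0.01221137 -0.00206188  0.07629439] [0.3470536  0.55182914 7.24680728] [ 8.72408389e-02 -5.15091527e+01  3.52433302e+00 -9.85102952e+00
 -9.65897081e-03 -2.79385662e-03 -4.29149356e-02] 10.757954417979787 61.613430976867676
```

View pics/c2.png

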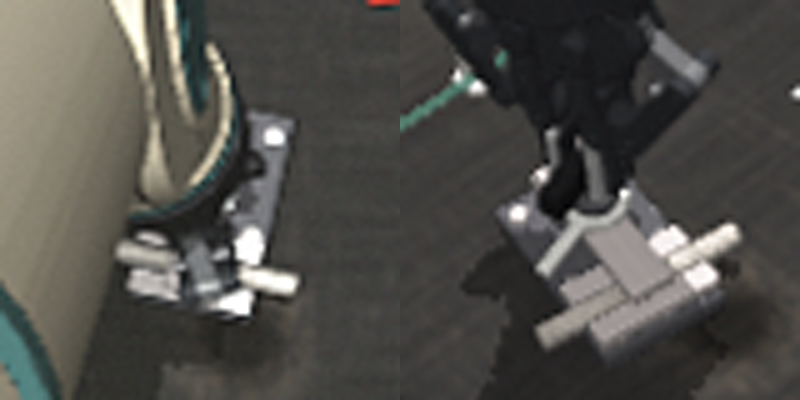

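The fingers have closed on the handle (width 10.8, 62 N). The scene view shows the pointer tip at about (254,258), clear of the gripper. Turn 24° clockwise first.

Request:
move_arm --targets "-1 0 0 0 0 0 6;-1 0 0 0 0 0 6;-1 0 0 0 0 0 6;-1 0 0 0 0 0 6;-1 0 0 0 0 0 0"

```text
clock: 4.07
eef_pos: [554.9, 168.9, 52.3]
tool_rot: [3.14, -0.001, 1.441]
force: [0.3, 0.0, 6.5]
width: 10.8
gripper_force: 61.9
```

```bash
cat > p.py <<'E'
from h import *
def tip(c,C=(554.5,169.5)):
    "pointer tip angle in deg: farthest bright ring pixels at z=40, scanned over angle"
    S=cams.get_image("scene"); s=cam(S); g=cv2.cvtColor(S["color"],cv2.COLOR_RGB2GRAY).astype(np.float32)
    for a in range(0,150,3):
        v=[cv2.getRectSubPix(g,(1,1),tuple(map(float,proj(s,(C[0]+r*np.cos(np.radians(a)),C[1]+r*np.sin(np.radians(a)),40)))))[0,0] for r in(25,30,35,40,46)]
        print(a,np.round(v).astype(int)) if c else 0
st=read_state();print(st["clock"],st["eef_pos"],"yaw",np.degrees(st["tool_rot"][2]).round(2),"tq",st["torque"].round(3),"F",st["force"].round(1),"tau7",st["tau"][6].round(4),st["width"])
E
python3 p.py
```

```text
4.0667 [554.86850258 168.8732649   52.28876162] yaw 82.55 tq [ 0.064  0.079 -0.053] F [0.3 0.  6.5] tau7 -0.5776 10.843059521367982
```

Request:
move_arm --targets "-1 0 0 0 0 0 4;-1 0 0 0 0 0 0"

```text
clock: 4.23
eef_pos: [554.8, 168.9, 52.3]
tool_rot: [3.14, -0.001, 1.373]
force: [-1.1, 0.6, 7.0]
width: 10.7
gripper_force: 61.8
```

```bash
python3 p.py
```

```text
4.2333 [554.82577749 168.87048244  52.27549943] yaw 78.66 tq [ 0.014  0.075 -0.059] F [-1.1  0.6  7. ] tau7 -0.3207 10.725622002191864
```

Request:
move_arm --targets "-1 0 0 0 0 0 4;-1 0 0 0 0 0 0"

```text
clock: 4.4
eef_pos: [554.8, 168.9, 52.3]
tool_rot: [3.14, -0.001, 1.303]
force: [-0.1, 0.5, 6.2]
width: 11.2
gripper_force: 61.8
```

```bash
python3 p.py
```

```text
4.4 [554.81784565 168.89249268  52.29101029] yaw 74.68 tq [ 0.008  0.077 -0.049] F [-0.1  0.5  6.2] tau7 -0.3559 11.16260969599946
```

Request:
move_arm --targets "-1 0 0 0 0 0 4;-1 0 0 0 0 0 0"

```text
clock: 4.57
eef_pos: [554.8, 168.9, 52.3]
tool_rot: [3.14, -0.001, 1.233]
force: [-1.0, 0.3, 6.6]
width: 11.2
gripper_force: 61.8
```

Run:
```python
import p
from h import *
S=cams.get_image("scene")
cv2.imwrite("pics/c3.png",cv2.resize(S["color"][205:285,225:305,::-1],(560,560),interpolation=cv2.INTER_CUBIC))
```

```text
4.5667 [554.83409271 168.88102189  52.29837048] yaw 70.67 tq [ 0.067 -0.021 -0.104] F [-1.   0.3  6.6] tau7 -0.3585 11.150781123490372
```

View pics/c3.png

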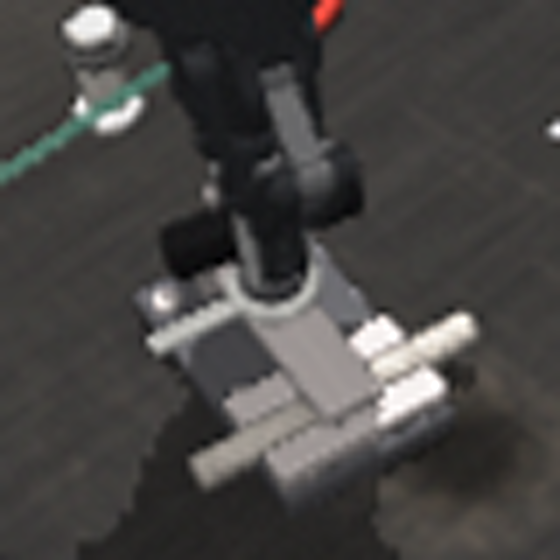

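The pointer tip is at about (246,254) and has turned with the handle. Torque is starting to rise, so I'll continue in small steps.

Request:
move_arm --targets "-1 0 0 0 0 0 3;-1 0 0 0 0 0 0"

```text
clock: 4.78
eef_pos: [554.8, 168.9, 52.3]
tool_rot: [3.14, -0.001, 1.182]
force: [-0.7, 0.1, 5.8]
width: 11.4
gripper_force: 61.8
```

Run:
```python
import p
from h import *
s=cam(cams.get_image("scene"))
for q in((225+152/7-.5,205+345/7-.5),(225+142/5-.5,205+272/5-.5)):
    d=onz(s,q,40)-[554.5,169.2,40];print(d,np.hypot(*d[:2]),np.degrees(np.arctan2(d[1],d[0])))
```

```text
4.7833 [554.83938495 168.91818698  52.29936633] yaw 67.72 tq [0.029 0.089 0.006] F [-0.7  0.1  5.8] tau7 -0.3081 11.392323874104076
[ 8.08166342 40.74356992  0.        ] 41.53735395006572 78.78075968515411
[-13.32482089  39.89466755   0.        ] 42.06109069789084 108.46932190501016
```

Request:
move_arm --targets "-1 0 0 0 0 0 3;-1 0 0 0 0 0 0"

```text
clock: 5.0
eef_pos: [554.8, 168.9, 52.3]
tool_rot: [3.14, -0.001, 1.13]
force: [-0.4, 0.3, 6.5]
width: 11.3
gripper_force: 61.8
```

```bash
python3 p.py
```

```text
5.0 [554.82178667 168.89270217  52.29467904] yaw 64.72 tq [0.064 0.047 0.008] F [-0.4  0.3  6.5] tau7 -0.3098 11.300426628215755
```

Run:
```python
from h import *
S=cams.get_image("scene")
cv2.imwrite("pics/c4.png",cv2.resize(S["color"][205:285,225:305,::-1],(560,560),interpolation=cv2.INTER_CUBIC))
a=cv2.imread("pics/c3.png").astype(int);b=cv2.imread("pics/c4.png").astype(int)
print(np.abs(a-b)[310:370,140:230].mean(),np.abs(a-b)[200:280,150:230].mean())
```

```text
4.712407407407407 9.457083333333333
```

View pics/c4.png

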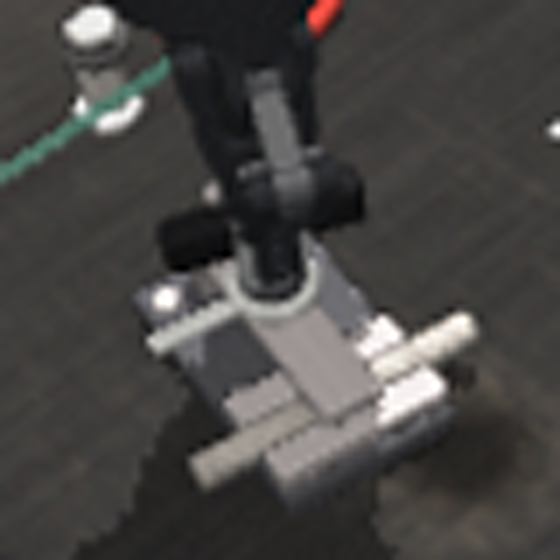

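The pointer is unmoved at (246,254) while the handle went 6° further, so the clutch is slipping. The slip is now about 6–14°. I'll add 8°, then release straight up.

Request:
move_arm --targets "-1 0 0 0 0 0 4;-1 0 0 0 0 0 4;-1 0 0 0 0 0 0;-1 0 0 0 0 0 0"

```text
clock: 5.38
eef_pos: [554.8, 168.9, 52.3]
tool_rot: [3.14, -0.002, 0.991]
force: [0.7, -0.3, 7.0]
width: 10.7
gripper_force: 61.9
```

Request:
move_arm --targets "1 0 0 0 0 0 0;1 0 0 0 0 0 0;1 0 0 0 0 0 0;1 0 0 0 0 0 0;1 0 0 0 0 0 0"

```text
clock: 5.8
eef_pos: [553.7, 168.5, 51.1]
tool_rot: [-3.141, 0.0, 0.991]
force: [0.8, -0.9, 0.5]
width: 70.6
gripper_force: 0.0
```

Request:
move_arm --targets "1 0 0 0 0 0 0;1 0 0 0 0 0 0;1 0 0 -2 0 0 0;1 0 0 -3 0 0 0;1 0 0 -3 0 0 0"

```text
clock: 6.22
eef_pos: [553.0, 168.2, 131.4]
tool_rot: [-3.14, 0.002, 0.991]
force: [0.8, -0.1, -0.4]
width: 85.3
gripper_force: 0.0
```

Request:
move_arm --targets "1 0 0 -3 0 0 0;1 0 0 -3 0 0 0;1 0 0 -3 0 0 0;1 0 0 0 0 0 0;1 0 0 0 0 0 0"

```text
clock: 6.63
eef_pos: [554.9, 168.9, 223.0]
tool_rot: [3.14, -0.003, 0.992]
force: [-0.8, -0.5, -0.4]
width: 85.3
gripper_force: 0.0
```

Run:
```python
import p
from h import *
S=cams.get_image("scene")
cv2.imwrite("pics/c5.png",cv2.resize(S["color"][205:285,225:305,::-1],(560,560),interpolation=cv2.INTER_CUBIC))
```

```text
6.6333 [554.92225798 168.87381677 222.99587469] yaw 56.82 tq [ 0.007  0.033 -0.061] F [-0.8 -0.5 -0.4] tau7 -0.0352 85.26358661481251
```

View pics/c5.png

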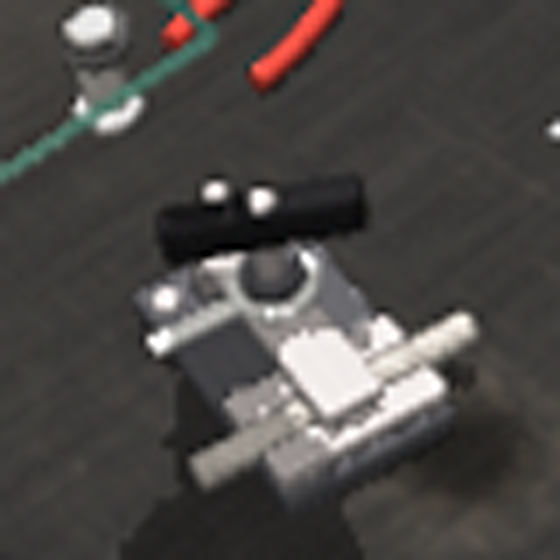

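The handle is free, with its top face running from about (160,218) to (363,187) in the crop. The pointer tip is unchanged at (152,344). I'll compute both angles.

Run:
```python
from h import *
s=cam(cams.get_image("scene"))
g=lambda x,y,z:onz(s,(225+x/7-.5,205+y/7-.5),z)
for l in((160,212),(160,220)):
    d=g(*l,78)-g(363,187,78);print(d.round(1),np.degrees(np.arctan2(d[1],d[0])))
c=g(262,198,80);d=g(152,344,40)-c;print(c,np.hypot(*d[:2]),np.degrees(np.arctan2(d[1],d[0])))
# initial handle/pointer angle from c1.png (scale 5, offset 225,205)
h=lambda x,y,z:onz(s,(225+x/5-.5,205+y/5-.5),z)
d=h(150,198,78)-h(222,103,78);print(np.degrees(np.arctan2(d[1],d[0])))
d=h(147,272,40)-c;print(np.hypot(*d[:2]),np.degrees(np.arctan2(d[1],d[0])))
```

```text
[37.6 49.   0. ] 52.49088476638421
[35. 51.  0.] 55.53884191222516
[553.39256997 167.76015761  80.        ] 42.99555311543138 77.2357226810209
108.66075963875033
42.19732450543453 109.05863066941627
```

The handle is at about 57° and the pointer at about 78°, so the slip is about 21° (0.37 rad). That is mid-window, so I'll hand in.

```bash
python3 -c "
from cell import order;print(order.finish_job())"
```

```text
the job is handed in; nothing more can be done
None
```

I tightened the loaded clamp until its screw stopped and the handle slipped about 21° (0.37 rad) past the pointer, then let go with the gripper clear, never went near the empty clamp, and handed the job in at about 7 s; no verdict came back.

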